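Eject the sharpening plate and lay it on the mat

TASK

Press the ejector slide on the grey case fully home so that it pushes the steel sharpening plate out of the mouth, and let the slide spring back. Then draw the plate out and set it down gently, flat on the black rubber mat with no part of it overhanging the mat's edges. Leave the other tools on the bench where they are.

Things in the scene. Friction and masses are not known exactly. Their poses are not given: they have to be found in the camera images.
- case: grey plastic ejector case fixed to the bench. Block 80 mm wide (x), y = -72 to +110 mm, 34 mm high; origin on the bench under the stored plate. Pocket 60 mm wide, floor 14 mm up, open only at the mouth (-y end). Lips 28 to 34 mm up cover its long sides (24 mm slot between), so the plate leaves only towards -y. A tongue 28 mm wide, 14 mm high, runs from the mouth to y = -157
- mouth (a point): centre of the mouth's lower edge, at y = -72 mm in the case's frame, 14 mm up; axes as the case. The plate comes out here onto the narrow tongue, overhanging it on both sides. After the slide's full stroke about 55 mm of the plate is still under the lips: draw it straight out before lifting
- ejector (a joint): spring ejector slide, m: 0 at rest (back), 0.080 pressed fully home, moving towards the case's -y. The spring resists with 2 N at rest, 8 N when home, and returns the slide when let go
- tab_back (a point): centre of the rear (+y) face of the slide's upright black thumb tab; moves with the slide; axes as the case. Press here towards -y. The tab is 50 mm wide (x), 12 mm thick (y), from 40 to 85 mm above the bench, clear of the case's top. At rest this point is at y = +79 mm in the case's frame, 62.5 mm up
- plate: flat steel sharpening plate with dotted top face, 56 mm (its x) by 130 mm (its y) by 10 mm thick, 0.15 to 0.31 kg, square ends, both ends alike; origin at the centre of its underside. It starts lying in the case, wholly inside, under the lips
- mat: black rubber sharpening mat fixed flat on the bench, 110 mm (its x) by 200 mm (its y), 3 mm thick; origin at the centre of its underside
- corner_a (a point): lower corner of the plate at its x = +28 mm, y = +65 mm
- corner_b (a point): lower corner of the plate at its x = +28 mm, y = -65 mm
- corner_c (a point): lower corner of the plate at its x = -28 mm, y = +65 mm
- corner_d (a point): lower corner of the plate at its x = -28 mm, y = -65 mm
- router_case: closed green plastic router bit case, 110 x 180 x 45 mm; origin on its underside; not part of the job, leave it where it is
- edge_guide: aluminium router edge guide, 60 x 200 mm, 28 mm high, two black knobs; origin on its underside; not part of the job, leave it where it is
- sanding_block: grey sanding block, 64 x 115 x 38 mm, lying near the case on the robot's side; origin on its underside; not part of the job, leave it where it is
- square: try square, dark wood stock 130 mm and steel blade 200 mm, 14 mm high; origin on its underside; not part of the job, leave it where it is
- clamp_a: red spring clamp, 150 mm long, 26 mm high, lying near the mat on the robot's side; origin on its underside; not part of the job, leave it where it is
- clamp_b: a second, like spring clamp at the far side of the bench; origin on its underside; not part of the job, leave it where it is
Mind the look-alikes: they are no part of the job. Several things have the shape of the plate; the one meant has the colours described above.

How it is judged:
By the outcome, as a careful person would: the job done as asked, in the order asked, and still so for the second after the job is handed in, with the robot touching nothing.
It also fails if it takes over 54 s, if anything falls off the work surface, if the arm or the gripper's body presses on something with over 40 N, if the wrist force passes 120 N, or if a joint passes its speed limit or range.

ROBOT

A 6-joint arm with a two-finger parallel gripper is mounted at the origin on the work surface. World frame = base frame: x ahead of the robot, y to its left, z up, the work surface at z = 0. Lengths are in m, angles in rad, forces in N, time in s.
With the tool pointing down it reaches from about 0.3 to 0.75 m from the base axis. Payload 8.5 kg.
Tool frame: the origin (TCP) lies at the very end of the fingers, on their centre line; the grasp point (between the pads) lies 19 mm behind it (ctrl.pinch_z is the distance from the TCP to the grasp point, in m); z points along the fingers, y is the line along which they close (so a half turn about z gives the same grasp; the last joint's range is limited). The gripper opens to 85 mm and grips with 20 to 120 N. Pads are 22 mm wide; open, the fingers measure 114 mm over their backs; the gripper's body (76 mm by 85 mm) begins 54 mm behind the grasp point. The pads swing forward as they close: fully open they stand 13 mm farther back than shut.
Start: joints at [-0.215, 0.381, 1.297, -0, 1.464, -0.215], TCP at [0.55, 0, 0.209] pointing down, gripper open.
Joint ranges: [-3.11, 3.11], [-0.89, 2.33], [0.22, 2.48], [-1.42, 4.56], [0.17, 2.85], [-2.88, 2.88]. Speed limits (rad/s): [2.39, 2.39, 3.14, 3.14, 3.14, 3.14].

INTERFACE

Orientations are given as a rotation vector (axis times angle).
In Python, from bench import monitor, viewer, ticket, ctrl gives the robot as it stands.
- The arm moves only by the tool play_rows, never from a script. Its argument "deltas" is a list that holds one entry, the list of rows, each a list of 7 numbers: the shift along the tool's x, y, z in units of 40 mm (1.0 is 40 mm), then the turn, a rotation vector about the tool's x, y, z in units of 5 degrees (1.0 is 5 degrees), then the opening in per cent of the stroke, from 0 (shut) to 100 (fully open). In form: [[[tx, ty, tz, ax, ay, az, grip], ...]]. A call has 1 to 10 rows; each row is the pose to reach, as a shift and turn from the pose commanded when the call began, along the tool's axes at that moment; what a row does not reach only later rows make up. A row lasts 1/12 s, in which the tool goes at most 41.7 mm and 7.16 degrees, less where a joint would pass 70% of its speed; a pose out of reach is approached as far as the arm can. A call with a gripper value outside its range is refused whole. The fingers move at their own pace and stop on an object; the grip force is fixed at half the most. Time passes only in rows, so rows that repeat a pose let the fingers close. It gives the time, the measured TCP pose, the force, the opening and the grip force at its end, in the units of the state.
- monitor.sense(): the state, without advancing time (a new reading comes with each control period).
- viewer.camera(name): name is "scene" or "side" or "wrist"; returns a dict with "img" (400x640x3 uint8, red, green, blue), "camera_matrix" (3x3 intrinsics, pixels), "eye" and "orientation" of the camera in the world. Camera axes: x right, y down, z forward; pixel columns grow to the right and rows downward; lengths in m; the calibration is good to about 2 mm. The wrist camera is an equidistant fisheye: a pixel r from the principal point sees the ray r / f radians off the axis. A picture is of the moment at which its call begins. There is no depth.
- ticket.finish_job(): hands the job in; it is judged then, once.
The state is a dict: "time_s": time; "q": joint angles; "joint_velocities": joint speeds; "tau": joint torques, N m; "ee_pos": TCP position; "tcp_rot": TCP orientation; "force": force on the tool from outside, world axes, zero at the start; "torque": the same for the moment, N m; "gripper_width": finger opening in m; "finger_force": force on a finger pad.
Only numpy, scipy, OpenCV 4.12 (cv2) and the standard library are available. Lean on these libraries where they do the work, as an engineer would, in place of code of your own. Each camera call takes 0.05 s, during which the arm holds its last target. There are 200 camera calls.

## Working session

There is one attempt and no reset: what is moved stays moved. The work goes in short steps, Python scripts to look and compute and a tool call to move; the robot and the scene stay as the last step left them, time stands still between calls to the robot, and variables do not carry over. Pictures are saved under pics/ and viewed, at most 13 in all, crops included, and the job is handed in when it is done.

Besides the shell and the picture viewer there is one more tool, called after ">>>" as name(argument=value, ...) on one line, values as JSON. play_rows: Moves the arm, as the interface text tells. Its arguments: {"type":"object","properties":{"deltas":{"type":"array","items":{"type":"array","items":{"type":"array","items":{"type":"number"}}}}},"required":["deltas"]}

```bash
mkdir -p pics; ls
python3 - <<'E'
from bench import monitor, viewer, ctrl
import cv2,numpy as np,pickle
s=monitor.sense();print({k:np.round(v,3).tolist() for k,v in s.items()},ctrl.pinch_z)
d={}
for n in("scene","side"):
    c=viewer.camera(n);d[n]=c
    cv2.imwrite(f"pics/{n}0.png",cv2.cvtColor(c["img"],cv2.COLOR_RGB2BGR))
    print(n,c["camera_matrix"],c["eye"],c["orientation"])
pickle.dump(d,open("c0.pkl","wb"))
E
```

```text
pics
{'time_s': 0.0, 'q': [-0.215, 0.381, 1.298, 0.0, 1.464, -0.215], 'joint_velocities': [-0.0, 0.0, -0.001, -0.0, 0.001, 0.0], 'tau': [-0.001, -44.847, -23.129, -0.0, 0.005, 0.0], 'ee_pos': [0.55, 0.0, 0.209], 'tcp_rot': [-2.221, -2.22, 0.001], 'force': [1.218, 0.577, -0.801], 'torque': [0.009, 0.01, -0.012], 'finger_force': 0.0, 'gripper_width': 0.086} 0.0187
scene [[408.0166307    0.         315.99493579]
 [  0.         408.0166307  198.74826959]
 [  0.           0.           1.        ]] [0.96062723 0.73461699 0.85930682] [-0.67934844 -2.6267645   1.10856889]
side [[445.26699378   0.         324.56258554]
 [  0.         445.26699378 196.94670531]
 [  0.           0.           1.        ]] [ 0.25720819 -0.69513066  0.76814201] [-2.27158732  0.41385695 -0.21465651]
```

View pics/scene0.png

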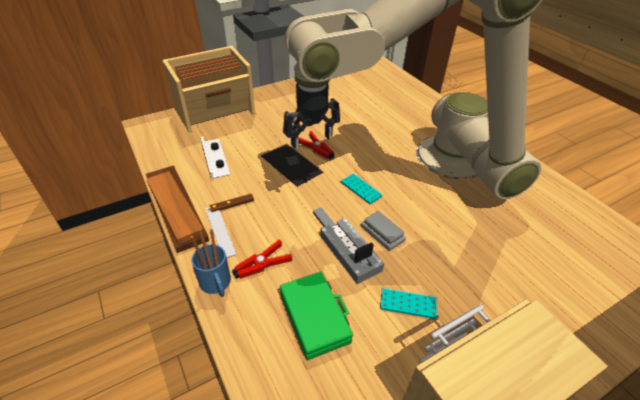

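View pics/side0.png

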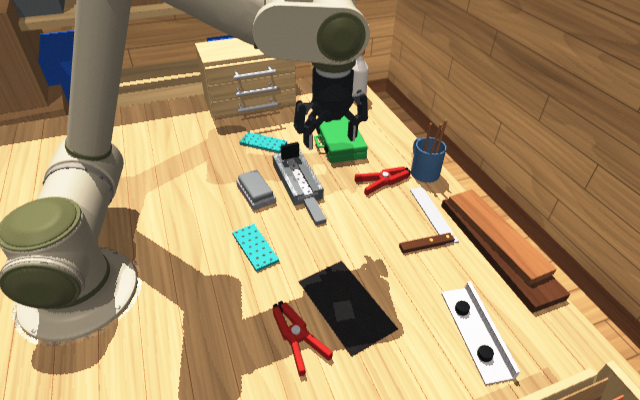

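The scene view shows the case around (350,248) with its tab at (363,252), and the mat at (292,163). The side view shows the case around (297,178), the tongue end at (315,218) and the mat at (348,307). I'll enlarge the case in both views and fit the mat's corners.

```bash
cat > h.py <<'E'
import numpy as np,cv2
from scipy.spatial.transform import Rotation as R
def ray(c,p):
    K=c["camera_matrix"];d=R.from_rotvec(c["orientation"]).as_matrix()@np.array([(p[0]-K[0,2])/K[0,0],(p[1]-K[1,2])/K[1,1],1])
    return np.array(c["eye"]),d
def onz(c,p,z):
    e,d=ray(c,p);return e+d*(z-e[2])/d[2]
def proj(c,X):
    v=R.from_rotvec(c["orientation"]).as_matrix().T@(np.array(X)-c["eye"]);K=c["camera_matrix"]
    return K[:2,:2]@(v[:2]/v[2])+K[:2,2]
E
python3 - <<'E'
from h import *
import pickle
d=pickle.load(open("c0.pkl","rb"))
a=cv2.cvtColor(d["scene"]["img"],cv2.COLOR_RGB2BGR)[200:285,300:400]
b=cv2.cvtColor(d["side"]["img"],cv2.COLOR_RGB2BGR)[137:230,262:340]
f=lambda i:cv2.resize(i,None,fx=6,fy=6,interpolation=cv2.INTER_CUBIC)
cv2.imwrite("pics/a.png",f(a));cv2.imwrite("pics/b.png",f(b))
for n,(x0,y0,x1,y1) in (("side",(290,255,405,360)),("scene",(255,140,325,188))):
    g=d[n]["img"].max(2);m=np.zeros_like(g);m[y0:y1,x0:x1]=(g[y0:y1,x0:x1]<70)
    k,l,s,_=cv2.connectedComponentsWithStats(m);i=1+s[1:,4].argmax()
    ct=cv2.findContours((l==i).astype(np.uint8),0,1)[0][0]
    q=cv2.approxPolyDP(cv2.convexHull(ct),5,True)[:,0];print(n,s[i])
    for p in q:print(p,onz(d[n],p,.003).round(4))
E
```

```text
side [ 300  262   98   94 4507]
[340 262] [ 0.5364 -0.1158  0.003 ]
[397 328] [ 0.5768 -0.3074  0.003 ]
[352 355] [ 0.4716 -0.3283  0.003 ]
[300 283] [ 0.4346 -0.1395  0.003 ]
scene [ 262  140   60   46 1248]
[262 155] [ 0.5723 -0.3049  0.003 ]
[295 140] [ 0.4346 -0.3285  0.003 ]
[321 172] [ 0.4407 -0.1328  0.003 ]
[297 185] [ 0.5379 -0.1141  0.003 ]
```

View pics/a.png

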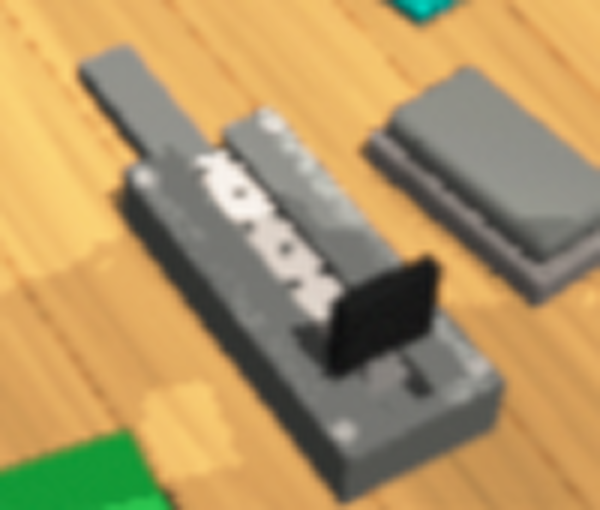

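View pics/b.png

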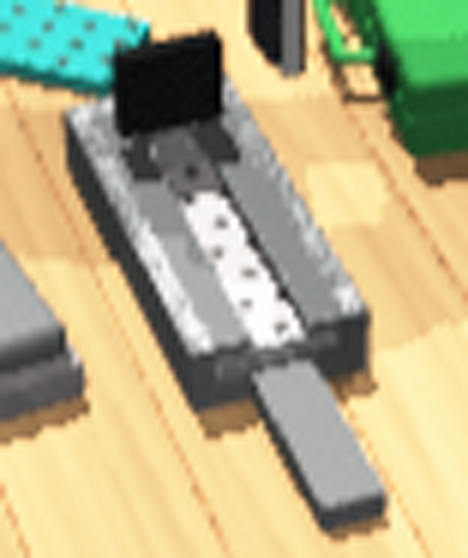

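Crop a (6x, offset 300,200) shows the case's top corners at (125,180), (265,108), (500,382) and (345,460), with the tab's top edge running from (335,300) to (435,258). Crop b (6x, offset 262,137) shows top corners at (195,355), (365,318) and (70,115), and the tongue end at (325,505) and (382,490).

Run:
```python
from h import *
import pickle
from scipy.optimize import least_squares
d=pickle.load(open("c0.pkl","rb"))
ob=[("scene",(125,180),(40,-72,34)),("scene",(265,108),(-40,-72,34)),("scene",(500,382),(-40,110,34)),("scene",(345,460),(40,110,34)),
("scene",(78,68),(14,-157,14)),("scene",(128,45),(-14,-157,14)),
("side",(195,355),(-40,-72,34)),("side",(365,318),(40,-72,34)),("side",(70,115),(-40,110,34)),("side",(325,505),(-14,-157,14)),("side",(382,490),(14,-157,14))]
W=[];L=[]
for n,p,l in ob:
    o=(300,200) if n=="scene" else (262,137)
    w=onz(d[n],np.array(p)/6+o-.4,l[2]/1e3);W.append(w[:2]);L.append(np.array(l[:2])/1e3);print(n,l,w.round(4))
W=np.array(W);L=np.array(L)
f=lambda v:((L@np.array([[np.cos(v[2]),np.sin(v[2])],[-np.sin(v[2]),np.cos(v[2])]])+v[:2])-W).ravel()
r=least_squares(f,[.5,.15,0]);print(r.x,np.degrees(r.x[2]));print((r.fun.reshape(-1,2)*1e3).round(1))
c,s=np.cos(r.x[2]),np.sin(r.x[2])
for nm,l in (("tab",(0,.079)),("mouth",(0,-.072)),("outmid",(0,-.145)),("home",(0,-.001))):print(nm,np.array([[c,-s],[s,c]])@l+r.x[:2])
for p in((335,300),(435,258)):print("tabtop",onz(d["scene"],np.array(p)/6+(300,200)-.4,.085))
M=np.array([[.5364,-.1158],[.5768,-.3074],[.4716,-.3283],[.4346,-.1395],[.5723,-.3049],[.4407,-.1328],[.5379,-.1141],[.4346+.035,-.3285]])
print("mat",cv2.minAreaRect(M[:4].astype(np.float32)*1000),M[[0,1,2,3]].mean(0))
```

```text
scene (40, -72, 34) [0.5803 0.1061 0.034 ]
scene (-40, -72, 34) [0.5012 0.0986 0.034 ]
scene (-40, 110, 34) [0.4987 0.2791 0.034 ]
scene (40, 110, 34) [0.5773 0.2807 0.034 ]
scene (14, -157, 14) [0.5552 0.0175 0.014 ]
scene (-14, -157, 14) [0.5263 0.0155 0.014 ]
side (-40, -72, 34) [0.4999 0.0956 0.034 ]
side (40, -72, 34) [0.5744 0.0936 0.034 ]
side (-40, 110, 34) [0.4981 0.2723 0.034 ]
side (-14, -157, 14) [0.527  0.0138 0.014 ]
side (14, -157, 14) [0.5516 0.014  0.014 ]
[0.53847826 0.17028924 0.01152362] 0.660254655601813
[[-1.  -7.4]
 [-1.9 -0.7]
 [-1.4  0.7]
 [-0.1  0.1]
 [-0.9 -4.1]
 [ 0.  -2.4]
 [-0.6  2.3]
 [ 4.9  5.1]
 [-0.9  7.5]
 [-0.7 -0.6]
 [ 2.7 -0.5]]
tab [0.53756791 0.24928399]
mouth [0.53930794 0.09829402]
outmid [0.54014915 0.02529887]
home [0.53848978 0.1692893 ]
tabtop [0.56149283 0.24175324 0.085     ]
tabtop [0.51329266 0.24308027 0.085     ]
mat ((504.12939453125, -222.66368103027344), (107.24864196777344, 195.81295776367188), 11.906731605529785) [ 0.50485 -0.22275]
```

The case fit puts its origin at (0.538, 0.170) with a yaw of about 0.7°, and its sizes agree. The mat is centred at (0.505, -0.2225) with a yaw of about 11.5°. The tool's x is world +y, its y is world +x. I'll move behind the tab with the fingers shut.

>>> play_rows(deltas=[[[0.5, -0.05, 0, 0, 0, 0, 0], [1.4, -0.1, 0, 0, 0, 0, 0], [2.4, -0.15, 0, 0, 0, 0, 0], [3.4, -0.2, 0, 0, 0, 0, 0], [4.4, -0.25, 0, 0, 0, 0, 0], [5.4, -0.3, 0, 0, 0, 0, 0], [6.3, -0.3, 0, 0, 0, 0, 0], [7.0, -0.3, 0, 0, 0, 0, 0], [7.0, -0.3, 0.6, 0, 0, 0, 0], [7.0, -0.3, 1.5, 0, 0, 0, 0]]])

```text
time_s: 0.93
ee_pos: [0.539, 0.2823, 0.151]
tcp_rot: [2.216, 2.222, 0.009]
force: [0.3, 0.4, -0.7]
gripper_width: -0.0
finger_force: 0.0
```

>>> play_rows(deltas=[[[0, 0, 0.7, 0, 0, 0, 0], [0, 0, 1.5, 0, 0, 0, 0], [0, 0, 2.1, 0, 0, 0, 0], [0, 0, 2.4, 0, 0, 0, 0], [0, 0, 2.4, 0, 0, 0, 0]]])

```text
time_s: 1.35
ee_pos: [0.5362, 0.2794, 0.0498]
tcp_rot: [-2.219, -2.219, 0.009]
force: [-0.0, -0.6, -0.7]
gripper_width: 0.0002
finger_force: 0.0
```

Run:
```python
from bench import monitor, viewer
from h import *
import pickle
d0=pickle.load(open("c0.pkl","rb"))
a=viewer.camera("scene")["img"][190:290,290:410];b=viewer.camera("side")["img"][100:230,230:370]
f=lambda i,k:cv2.resize(cv2.cvtColor(i,cv2.COLOR_RGB2BGR),None,fx=k,fy=k,interpolation=2)
a=f(a,3.3);b=f(b,2.8);h=min(a.shape[0],b.shape[0]);cv2.imwrite("pics/p1.png",np.hstack([a[:h],b[:h]]))
s=monitor.sense();print(s["time_s"],s["ee_pos"],s["tcp_rot"],s["force"],s["gripper_width"])
# neighbours near the draw path
for p,z,n in(((365,150),.038,"sand"),((540,300),0,"sand"),((468,65),.038,"sand")):print(n,onz(d0["scene"],np.array(p)/6+(300,200),z))
for p in((233,232),(265,225),(279,263),(252,270)):print("teal",onz(d0["side"],p,.01))
```

```text
1.45 [0.53808586 0.28003198 0.05336912] [-2.22127772e+00 -2.22134625e+00  4.63671161e-04] [0.66119017 0.67865822 0.23817433] -3.137434323309872e-05
sand [0.47732814 0.14737923 0.038     ]
sand [0.43669119 0.23354104 0.        ]
sand [0.40460804 0.12568579 0.038     ]
teal [0.33387101 0.04869035 0.01      ]
teal [0.41000828 0.0453941  0.01      ]
teal [ 0.40741523 -0.07762904  0.01      ]
teal [ 0.34742152 -0.07623098  0.01      ]
```

View pics/p1.png

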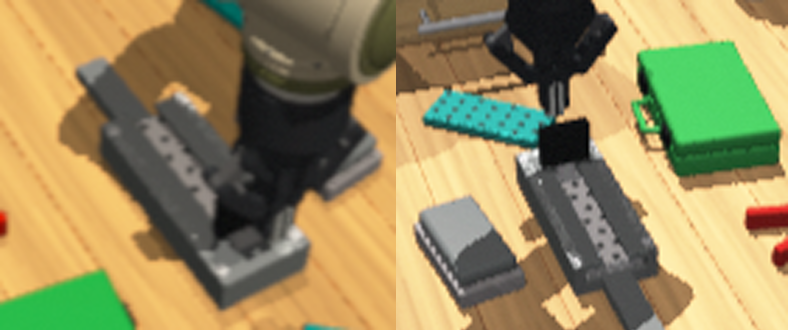

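The picture confirms the fingers are behind the tab, which stands centred in front of them. Pressing now.

>>> play_rows(deltas=[[[-0.25, 0, 0, 0, 0, 0, 0], [-0.5, 0, 0, 0, 0, 0, 0], [-0.75, 0, 0, 0, 0, 0, 0], [-1.0, 0, 0, 0, 0, 0, 0], [-1.2, 0.01, 0, 0, 0, 0, 0], [-1.4, 0.01, 0, 0, 0, 0, 0], [-1.6, 0.02, 0, 0, 0, 0, 0], [-1.8, 0.02, 0, 0, 0, 0, 0], [-2.0, 0.02, 0, 0, 0, 0, 0], [-2.0, 0.02, 0, 0, 0, 0, 0]]])

```text
time_s: 2.28
ee_pos: [0.5393, 0.1992, 0.0545]
tcp_rot: [-2.223, -2.22, -0.005]
force: [0.7, 6.4, 1.1]
gripper_width: 0.0001
finger_force: 3.3
```

>>> play_rows(deltas=[[[-0.1, 0, 0, 0, 0, 0, 0], [-0.2, 0, 0, 0, 0, 0, 0], [-0.3, 0, 0, 0, 0, 0, 0], [-0.35, 0, 0, 0, 0, 0, 0], [-0.4, 0, 0, 0, 0, 0, 0], [-0.4, 0, 0, 0, 0, 0, 0]]])

```text
time_s: 2.78
ee_pos: [0.5394, 0.1842, 0.0545]
tcp_rot: [2.222, 2.22, 0.006]
force: [0.8, 7.9, 1.5]
gripper_width: 0.0003
finger_force: 3.9
```

>>> play_rows(deltas=[[[-0.05, 0, 0, 0, 0, 0, 0], [-0.1, 0, 0, 0, 0, 0, 0], [-0.1, 0, 0, 0, 0, 0, 0], [-0.1, 0, 0, 0, 0, 0, 0]]])

```text
time_s: 3.12
ee_pos: [0.5394, 0.1806, 0.0545]
tcp_rot: [-2.222, -2.22, -0.007]
force: [1.5, 9.5, 2.6]
gripper_width: 0.0002
finger_force: 4.7
```

>>> play_rows(deltas=[[[-0.05, 0, 0, 0, 0, 0, 0], [-0.1, 0, 0, 0, 0, 0, 0], [-0.1, 0, 0, 0, 0, 0, 0], [-0.1, 0, 0, 0, 0, 0, 0]]])

```text
time_s: 3.45
ee_pos: [0.5395, 0.1802, 0.0547]
tcp_rot: [-2.22, -2.218, -0.015]
force: [1.5, 28.9, 0.9]
gripper_width: -0.0
finger_force: 14.2
```

The force rose to 29 N at y=0.180, the predicted home position, so the slide is fully home. I'll back off with the slide, rise, go over to the protruding plate and open the gripper.

>>> play_rows(deltas=[[[0.2, 0, 0, 0, 0, 0, 0], [0.5, 0, 0, 0, 0, 0, 0], [0.8, 0, 0, 0, 0, 0, 0], [1.1, 0, 0, 0, 0, 0, 0], [1.4, 0, 0, 0, 0, 0, 0], [1.7, 0, 0, 0, 0, 0, 0], [2.0, 0, 0, 0, 0, 0, 0], [2.4, 0, 0, 0, 0, 0, 0], [2.7, 0, -0.2, 0, 0, 0, 0], [2.7, 0, -0.9, 0, 0, 0, 0]]])

```text
time_s: 4.28
ee_pos: [0.5365, 0.2853, 0.0856]
tcp_rot: [-2.217, -2.221, 0.012]
force: [-0.2, -0.3, -0.5]
gripper_width: 0.0002
finger_force: 0.0
```

>>> play_rows(deltas=[[[0, 0, -0.8, 0, 0, 0, 0], [0, 0, -1.5, 0, 0, 0, 0], [-0.6, 0, -1.5, 0, 0, 0, 100], [-1.5, 0, -1.5, 0, 0, 0, 100], [-2.4, 0, -1.5, 0, 0, 0, 100], [-3.3, 0, -1.5, 0, 0, 0, 100], [-4.2, 0, -1.5, 0, 0, 0, 100], [-4.8, 0, -1.5, 0, 0, 0, 100], [-5.1, 0, -1.5, 0, 0, 0, 100], [-5.1, 0, -1.5, 0, 0, 0, 100]]])

```text
time_s: 5.12
ee_pos: [0.5389, 0.0781, 0.1491]
tcp_rot: [2.225, 2.218, -0.001]
force: [-0.7, -0.1, 0.4]
gripper_width: 0.0855
finger_force: 0.0
```

Run:
```python
from bench import monitor, viewer
from h import *
import pickle
a=viewer.camera("side");pickle.dump(a,open("c1.pkl","wb"));w=viewer.camera("wrist");pickle.dump(w,open("w1.pkl","wb"))
f=lambda i,k:cv2.resize(cv2.cvtColor(i,cv2.COLOR_RGB2BGR),None,fx=k,fy=k,interpolation=2)
b=f(a["img"][130:240,250:350],4);w2=f(w["img"],.62);w2=cv2.copyMakeBorder(w2,0,440-w2.shape[0],0,0,0)
cv2.imwrite("pics/p2.png",np.hstack([b,w2]))
s=monitor.sense();print(s["time_s"],s["ee_pos"],s["tcp_rot"],s["force"],s["gripper_width"])
```

```text
5.2167 [0.53882224 0.08060395 0.14910392] [-2.22151140e+00 -2.22081909e+00  2.49247823e-04] [-0.03846057 -0.20651632  0.356459  ] 0.08553269569117133
```

View pics/p2.png

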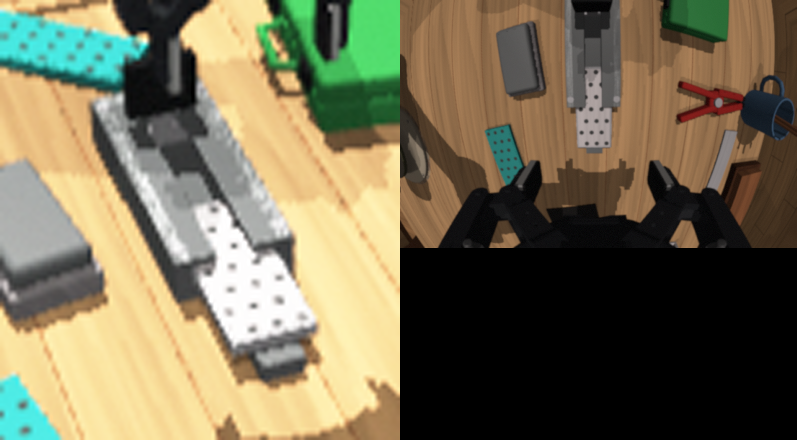

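The picture shows the plate out on the tongue, front corners at crop (237,349) and (317,325), and the tab back at rest. I'll check the plate's position from those.

Run:
```python
from h import *
import pickle
c=pickle.load(open("c1.pkl","rb"))
for p in((237,349),(317,325),(197,275),(288,245)):print(onz(c,np.array(p)/4+(250,130)-.4,.024).round(4))
```

```text
[0.5125 0.0224 0.024 ]
[0.5651 0.0255 0.024 ]
[0.5113 0.0931 0.024 ]
[0.575  0.1005 0.024 ]
```

The plate's front edge is at y≈0.024 and its centre is at x≈0.539, as predicted. I'll descend to straddle it at y≈0.070.

>>> play_rows(deltas=[[[-0.1, 0, 0.5, 0, 0, 0.13, 100], [-0.27, 0.02, 1.2, 0, 0, 0, 100], [-0.27, 0.02, 1.9, 0, 0, 0, 100], [-0.27, 0.02, 2.5, 0, 0, 0, 100], [-0.27, 0.02, 2.9, 0, 0, 0, 100], [-0.27, 0.02, 3.15, 0, 0, 0, 100], [-0.27, 0.02, 3.3, 0, 0, 0, 100], [-0.27, 0.02, 3.3, 0, 0, 0, 100], [-0.27, 0.02, 3.3, 0, 0, 0, 100]]])

```text
time_s: 5.97
ee_pos: [0.54, 0.0697, 0.0178]
tcp_rot: [2.22, 2.222, 0.001]
force: [0.4, 0.6, 0.5]
gripper_width: 0.0856
finger_force: 0.0
```

Run:
```python
from bench import monitor
s=monitor.sense();print(s["time_s"],s["ee_pos"],s["tcp_rot"],s["force"],s["gripper_width"])
```

```text
5.9667 [0.53999899 0.06971191 0.01778784] [2.22015061e+00 2.22174565e+00 9.15641253e-04] [0.44390211 0.63001917 0.45696225] 0.08557295459398943
```

Down 5 mm more, then close. The grip is centred, so the fingers should meet both sides together.

>>> play_rows(deltas=[[[0, 0, 0.14, 0, 0, 0, 100], [0, 0, 0.14, 0, 0, 0, 70], [0, 0, 0.14, 0, 0, 0, 66], [0, 0, 0.14, 0, 0, 0, 62], [0, 0, 0.14, 0, 0, 0, 50], [0, 0, 0.14, 0, 0, 0, 50], [0, 0, 0.14, 0, 0, 0, 50], [0, 0, 0.14, 0, 0, 0, 50]]])

```text
time_s: 6.63
ee_pos: [0.5396, 0.0692, 0.0117]
tcp_rot: [2.221, 2.221, 0.0]
force: [-0.9, -0.4, -0.7]
gripper_width: 0.0428
finger_force: 0.0
```

The gripper closed to 43 mm with no force, so it missed the plate. I'll look.

Run:
```python
from bench import monitor, viewer
from h import *
f=lambda i,k:cv2.resize(cv2.cvtColor(i,cv2.COLOR_RGB2BGR),None,fx=k,fy=k,interpolation=2)
a=viewer.camera("side")["img"][130:240,250:350];b=viewer.camera("scene")["img"][190:290,290:380]
a=f(a,4);b=f(b,4.4);h=440
cv2.imwrite("pics/p3.png",np.hstack([a[:h],b[:h]]))
s=monitor.sense();print(s["time_s"],s["ee_pos"],s["force"],s["gripper_width"],s["finger_force"])
```

```text
6.7333 [0.53959454 0.06920092 0.01166516] [ 0.36733647 -0.1883593  -0.59864007] 0.04256054553489537 0.0
```

View pics/p3.png

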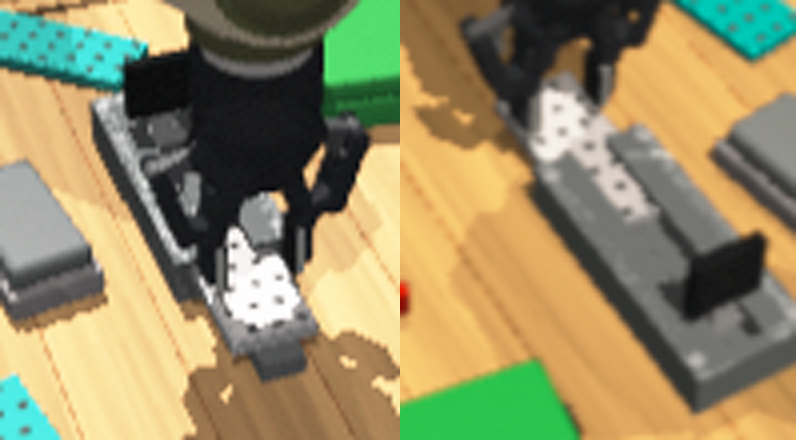

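Run:
```python
from h import *
import pickle
c=pickle.load(open("c1.pkl","rb"))
for p in((222,290),(303,272)):
  e,d=ray(c,np.array(p)/4+(250,130)-.4)
  t=(.0692-.011-e[1])/d[1];print((e+t*d).round(4))
K=c["camera_matrix"]
for x in(.518,.512,.5675,.561):
  for z in(.012,.017,.024,.030):print(x,z,((proj(c,(x,.058,z))-(250,130)+.4)*4).round(0))
```

```text
[0.5157 0.0582 0.04  ]
[0.5684 0.0582 0.0386]
0.518 0.012 [226. 323.]
0.518 0.017 [226. 317.]
0.518 0.024 [226. 309.]
0.518 0.03 [226. 301.]
0.512 0.012 [217. 325.]
0.512 0.017 [217. 319.]
0.512 0.024 [217. 311.]
0.512 0.03 [216. 304.]
0.5675 0.012 [301. 304.]
0.5675 0.017 [301. 298.]
0.5675 0.024 [301. 290.]
0.5675 0.03 [301. 283.]
0.561 0.012 [291. 307.]
0.561 0.017 [291. 301.]
0.561 0.024 [291. 292.]
0.561 0.03 [292. 285.]
```

The fingertips sit near z≈0.03, above the plate. The tips therefore stand farther back than I assumed. I'll open to about 70 mm and feel for the bench beside the plate to get the real tip height.

>>> play_rows(deltas=[[[0, 0, 0, 0, 0, 0, 82], [0, 0, 0, 0, 0, 0, 82], [0, 0, 0, 0, 0, 0, 82], [0, 0, 0, 0, 0, 0, 82], [0, 0, 0.07, 0, 0, 0, 82], [0, 0, 0.14, 0, 0, 0, 82], [0, 0, 0.2, 0, 0, 0, 82], [0, 0, 0.2, 0, 0, 0, 82]]])

```text
time_s: 7.4
ee_pos: [0.5392, 0.0692, 0.0029]
tcp_rot: [-2.221, -2.221, 0.001]
force: [-0.7, 0.8, -0.4]
gripper_width: 0.0702
finger_force: 0.0
```

>>> play_rows(deltas=[[[0, 0, 0.05, 0, 0, 0, 82], [0, 0, 0.1, 0, 0, 0, 82], [0, 0, 0.1, 0, 0, 0, 82]]])

```text
time_s: 7.65
ee_pos: [0.5394, 0.0692, -0.0008]
tcp_rot: [-2.221, -2.221, 0.001]
force: [-1.0, -0.1, 0.3]
gripper_width: 0.0706
finger_force: 0.0
```

>>> play_rows(deltas=[[[0, 0, 0, 0, 0, 0, 72], [0, 0, 0, 0, 0, 0, 66], [0, 0, 0, 0, 0, 0, 60], [0, 0, 0, 0, 0, 0, 50], [0, 0, 0, 0, 0, 0, 50], [0, 0, 0, 0, 0, 0, 50]]])

```text
time_s: 8.15
ee_pos: [0.5397, 0.0692, 0.0]
tcp_rot: [2.221, 2.221, 0.001]
force: [-2.0, -0.1, 5.2]
gripper_width: 0.0426
finger_force: 2.9
```

Something now pushes up at 5 N with TCP z=0. I need a close look at where the tips are.

Run:
```python
from bench import monitor, viewer
from h import *
import pickle
f=lambda i,k:cv2.resize(cv2.cvtColor(i,cv2.COLOR_RGB2BGR),None,fx=k,fy=k,interpolation=2)
A=viewer.camera("side");B=viewer.camera("scene");pickle.dump((A,B),open("c2.pkl","wb"))
a=f(A["img"][165:230,287:337],8);b=f(B["img"][195:260,305:355],8)
cv2.imwrite("pics/p4.png",np.hstack([a,b]))
s=monitor.sense();print(s["time_s"],s["ee_pos"],s["force"],s["gripper_width"],s["finger_force"])
```

```text
8.25 [5.39735335e-01 6.92002876e-02 6.85889157e-05] [-1.74584548 -0.78051988  6.26489651] 0.042645752474810776 2.8575331780738367
```

View pics/p4.png

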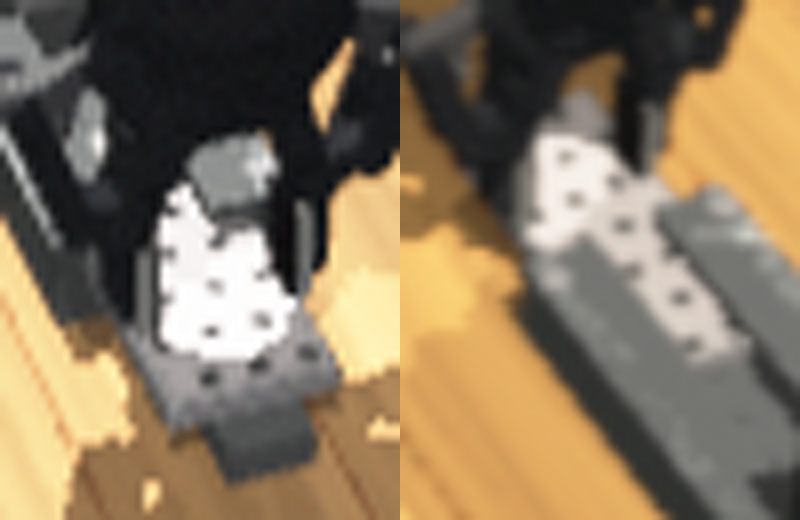

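The fingertips are standing on the plate's top near its edges. At a 43 mm opening they are about 24 mm behind the nominal TCP, and the plate hasn't moved. I'll back up, open, and descend with the force watched to about TCP z=-0.009, which puts the tips near 0.015.

>>> play_rows(deltas=[[[0, 0, -0.15, 0, 0, 0, 50], [0, 0, -0.25, 0, 0, 0, 86], [0, 0, -0.25, 0, 0, 0, 86], [0, 0, -0.25, 0, 0, 0, 86], [0, 0, -0.25, 0, 0, 0, 86], [0, 0, -0.15, 0, 0, 0, 86], [0, 0, -0.05, 0, 0, 0, 86], [0, 0, 0.05, 0, 0, 0, 86], [0, 0, 0.1, 0, 0, 0, 86], [0, 0, 0.1, 0, 0, 0, 86]]])

```text
time_s: 9.08
ee_pos: [0.5392, 0.0692, -0.0051]
tcp_rot: [-2.221, -2.221, 0.001]
force: [-0.0, 0.8, 0.5]
gripper_width: 0.0734
finger_force: 0.0
```

>>> play_rows(deltas=[[[0, 0, 0.04, 0, 0, 0, 86], [0, 0, 0.08, 0, 0, 0, 86], [0, 0, 0.12, 0, 0, 0, 86], [0, 0, 0.12, 0, 0, 0, 86]]])

```text
time_s: 9.42
ee_pos: [0.5394, 0.0692, -0.0095]
tcp_rot: [-2.221, -2.221, 0.0]
force: [-0.4, 0.1, 0.2]
gripper_width: 0.0737
finger_force: 0.0
```

>>> play_rows(deltas=[[[0, 0, 0, 0, 0, 0, 76], [0, 0, 0, 0, 0, 0, 70], [0, 0, 0, 0, 0, 0, 66], [0, 0, 0, 0, 0, 0, 60], [0, 0, 0, 0, 0, 0, 54], [0, 0, 0, 0, 0, 0, 50], [0, 0, 0, 0, 0, 0, 50]]])

```text
time_s: 10.0
ee_pos: [0.5394, 0.0692, -0.0086]
tcp_rot: [2.221, 2.222, -0.0]
force: [-3.1, -0.9, 7.3]
gripper_width: 0.0539
finger_force: 63.4
```

Gripped, with 63 N on the pads. I'll draw straight out along the case's -y by 72 mm.

>>> play_rows(deltas=[[[-0.1, 0, -0.01, 0, 0, 0, 45], [-0.3, 0, -0.01, 0, 0, 0, 45], [-0.5, 0.01, -0.01, 0, 0, 0, 45], [-0.7, 0.01, -0.01, 0, 0, 0, 45], [-0.9, 0.01, -0.01, 0, 0, 0, 45], [-1.1, 0.01, -0.01, 0, 0, 0, 45], [-1.3, 0.02, -0.01, 0, 0, 0, 45], [-1.5, 0.02, -0.01, 0, 0, 0, 45], [-1.7, 0.02, -0.01, 0, 0, 0, 45], [-1.8, 0.02, -0.01, 0, 0, 0, 45]]])

```text
time_s: 10.83
ee_pos: [0.5405, -0.0041, -0.0087]
tcp_rot: [2.222, 2.22, 0.0]
force: [1.2, 3.0, 5.0]
gripper_width: 0.0538
finger_force: 63.5
```

Run:
```python
from bench import monitor, viewer
from h import *
import pickle
f=lambda i,k:cv2.resize(cv2.cvtColor(i,cv2.COLOR_RGB2BGR),None,fx=k,fy=k,interpolation=2)
A=viewer.camera("side");B=viewer.camera("scene");pickle.dump((A,B),open("c3.pkl","wb"))
a=f(A["img"][150:250,270:370],4);b=f(B["img"][160:260,270:370],4)
cv2.imwrite("pics/p5.png",np.hstack([a,b]))
s=monitor.sense();print(s["time_s"],s["ee_pos"],s["force"],s["gripper_width"],s["finger_force"])
```

```text
10.9333 [ 0.54053761 -0.00436983 -0.00868998] [-0.55881961 -3.78260642  4.78200349] 0.053958220869633214 63.68651032447815
```

View pics/p5.png

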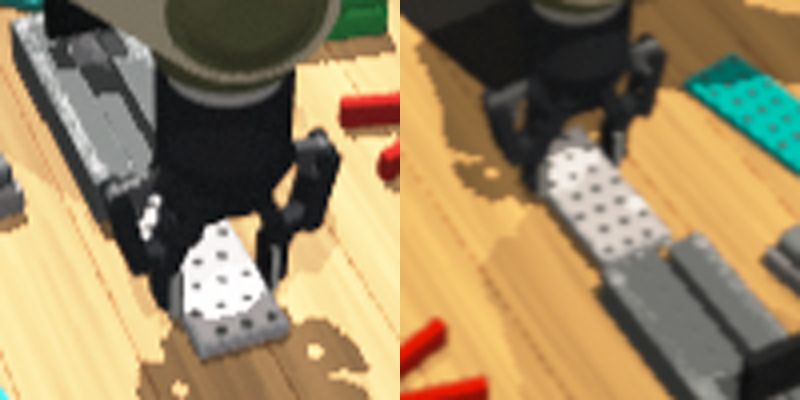

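The picture shows the plate fully clear of the mouth, its rear edge beyond the case front, held level. I'll draw it another 8 mm, lift it, then carry it to the mat with an 11° turn.

>>> play_rows(deltas=[[[-0.1, 0, 0, 0, 0, 0, 45], [-0.2, 0, -0.05, 0, 0, 0, 45], [-0.2, 0, -0.2, 0, 0, 0, 45], [-0.2, 0, -0.5, 0, 0, 0, 45], [-0.2, 0, -0.9, 0, 0, 0, 45], [-0.2, 0, -1.3, 0, 0, 0, 45], [-0.2, 0, -1.6, 0, 0, 0, 45], [-0.2, 0, -1.7, 0, 0, 0, 45]]])

```text
time_s: 11.6
ee_pos: [0.5409, -0.011, 0.0609]
tcp_rot: [2.22, 2.22, 0.001]
force: [-0.2, 0.7, -2.6]
gripper_width: 0.0541
finger_force: 63.5
```

>>> play_rows(deltas=[[[-0.3, -0.05, 0, 0, 0, -0.2, 45], [-1.0, -0.15, 0, 0, 0, -0.5, 45], [-1.7, -0.25, 0, 0, 0, -0.8, 45], [-2.4, -0.35, 0, 0, 0, -1.1, 45], [-3.1, -0.45, 0, 0, 0, -1.4, 45], [-3.8, -0.55, 0, 0, 0, -1.6, 45], [-4.5, -0.65, 0, 0, 0, -1.8, 45], [-5.2, -0.75, 0, 0, 0, -2.0, 45], [-5.6, -0.8, 0, 0, 0, -2.2, 45], [-5.7, -0.8, 0, 0, 0, -2.2, 45]]])

```text
time_s: 12.43
ee_pos: [0.5076, -0.2414, 0.0586]
tcp_rot: [-2.0, -2.422, 0.001]
force: [0.2, 0.5, -2.8]
gripper_width: 0.0538
finger_force: 63.5
```

Run:
```python
from bench import monitor, viewer
from h import *
import pickle
f=lambda i,k:cv2.resize(cv2.cvtColor(i,cv2.COLOR_RGB2BGR),None,fx=k,fy=k,interpolation=2)
A=viewer.camera("side");B=viewer.camera("scene");pickle.dump((A,B),open("c4.pkl","wb"))
a=f(A["img"][235:385,260:420],2.5);b=f(B["img"][110:210,230:350],3.3)
cv2.imwrite("pics/p6.png",np.hstack([a[:330],b[:330]]))
s=monitor.sense();print(s["time_s"],s["ee_pos"],R.from_rotvec(s["tcp_rot"]).as_matrix().round(3).tolist(),s["force"],s["gripper_width"],s["finger_force"])
```

```text
12.5333 [ 0.50794935 -0.23908673  0.05862561] [[-0.189, 0.982, -0.001], [0.982, 0.189, 0.001], [0.001, -0.001, -1.0]] [-0.28643012  0.42902716 -3.24051994] 0.05391685557710752 63.450965881347656
```

View pics/p6.png

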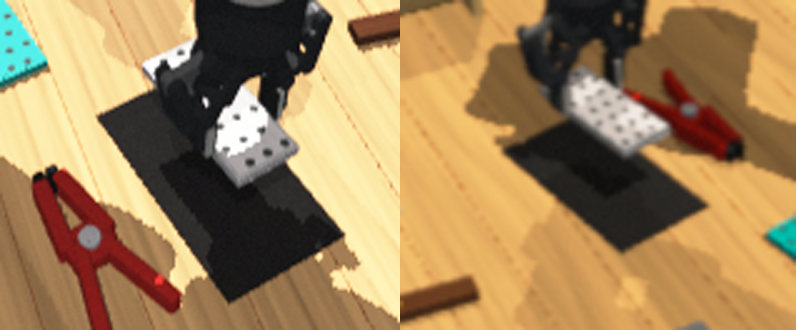

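The plate is held level over the mat, aligned with it, and about 78 mm above it. I'll lower it, slowing at the end.

>>> play_rows(deltas=[[[0, 0, 0.15, 0, 0, 0.0, 45], [-0.05, 0, 0.4, 0, 0, -0.1, 45], [-0.05, 0, 0.7, 0, 0, -0.1, 45], [-0.05, 0, 1.0, 0, 0, -0.1, 45], [-0.05, 0, 1.3, 0, 0, -0.1, 45], [-0.05, 0, 1.5, 0, 0, -0.1, 45], [-0.05, 0, 1.65, 0, 0, -0.1, 45], [-0.05, 0, 1.75, 0, 0, -0.1, 45], [-0.05, 0, 1.8, 0, 0, -0.1, 45], [-0.05, 0, 1.8, 0, 0, -0.1, 45]]])

```text
time_s: 13.37
ee_pos: [0.5088, -0.2406, -0.013]
tcp_rot: [-1.987, -2.433, 0.0]
force: [-0.6, 0.2, -1.5]
gripper_width: 0.0537
finger_force: 63.4
```

>>> play_rows(deltas=[[[0, 0, 0.03, 0, 0, 0, 45], [0, 0, 0.06, 0, 0, 0, 45], [0, 0, 0.08, 0, 0, 0, 45], [0, 0, 0.1, 0, 0, 0, 45], [0, 0, 0.1, 0, 0, 0, 45]]])

```text
time_s: 13.78
ee_pos: [0.5087, -0.2408, -0.0168]
tcp_rot: [-1.988, -2.433, -0.0]
force: [-0.2, 0.8, -1.1]
gripper_width: 0.0539
finger_force: 63.4
```

>>> play_rows(deltas=[[[0, 0, 0.02, 0, 0, 0, 45], [0, 0, 0.04, 0, 0, 0, 45], [0, 0, 0.06, 0, 0, 0, 45], [0, 0, 0.06, 0, 0, 0, 45]]])

```text
time_s: 14.12
ee_pos: [0.5087, -0.2408, -0.0193]
tcp_rot: [-1.988, -2.433, -0.0]
force: [0.3, 0.3, -1.6]
gripper_width: 0.054
finger_force: 63.5
```

>>> play_rows(deltas=[[[0, 0, 0.02, 0, 0, 0, 45], [0, 0, 0.04, 0, 0, 0, 45], [0, 0, 0.04, 0, 0, 0, 45]]])

```text
time_s: 14.37
ee_pos: [0.5088, -0.2408, -0.0195]
tcp_rot: [1.987, 2.432, -0.0]
force: [-3.0, 2.4, 10.8]
gripper_width: 0.0537
finger_force: 64.8
```

Contact came exactly at the predicted height. I'll ease off, release, and rise straight up.

>>> play_rows(deltas=[[[0, 0, -0.02, 0, 0, 0, 45], [0, 0, -0.02, 0, 0, 0, 62], [0, 0, -0.02, 0, 0, 0, 66], [0, 0, -0.02, 0, 0, 0, 70], [0, 0, -0.02, 0, 0, 0, 76], [0, 0, -0.02, 0, 0, 0, 82], [0, 0, -0.02, 0, 0, 0, 82], [0, 0, -0.1, 0, 0, 0, 82], [0, 0, -0.3, 0, 0, 0, 82], [0, 0, -0.6, 0, 0, 0, 82]]])

```text
time_s: 15.2
ee_pos: [0.5084, -0.2405, 0.0033]
tcp_rot: [-1.987, -2.432, 0.0]
force: [0.4, -0.2, 0.8]
gripper_width: 0.0699
finger_force: 0.0
```

>>> play_rows(deltas=[[[0, 0, -0.5, 0, 0, 0, 82], [0, 0, -1.2, 0, 0, 0, 82], [0, 0, -2.0, 0, 0, 0, 82], [0.8, 0, -2.8, 0, 0, 0, 82], [1.6, 0, -3.4, 0, 0, 0, 82], [2.5, 0, -3.8, 0, 0, 0, 82], [3.4, 0, -4.0, 0, 0, 0, 82], [4.2, 0, -4.0, 0, 0, 0, 82], [4.8, 0, -4.0, 0, 0, 0, 82], [4.8, 0, -4.0, 0, 0, 0, 82]]])

```text
time_s: 16.03
ee_pos: [0.4692, -0.049, 0.1643]
tcp_rot: [1.983, 2.436, 0.001]
force: [-0.3, 0.2, -0.9]
gripper_width: 0.0701
finger_force: 0.0
```

Run:
```python
from bench import monitor, viewer
from h import *
f=lambda i,k:cv2.resize(cv2.cvtColor(i,cv2.COLOR_RGB2BGR),None,fx=k,fy=k,interpolation=2)
A=viewer.camera("side");B=viewer.camera("scene")
g=cv2.inRange(A["img"],(130,130,130),(255,255,255));sat=A["img"].max(2).astype(int)-A["img"].min(2)
m=np.zeros_like(g);m[262:355,300:398]=((g>0)&(sat<40))[262:355,300:398]
k,l,s,_=cv2.connectedComponentsWithStats(m);i=1+s[1:,4].argmax()
r=cv2.minAreaRect(cv2.findContours((l==i).astype(np.uint8),0,1)[0][0])
for p in cv2.boxPoints(r):print(p,onz(A,p,.013).round(4))
a=f(A["img"][235:385,260:420],2.5);b=f(B["img"][100:300,230:400],1.8)
cv2.imwrite("pics/p7.png",np.hstack([a[:360],b[:a.shape[0]] if b.shape[0]>=a.shape[0] else cv2.copyMakeBorder(b,0,a[:360].shape[0]-b.shape[0],0,0,0)][:2]) if b.shape[0]==360 and a.shape[0]==360 else np.hstack([cv2.copyMakeBorder(x,0,400-x.shape[0],0,0,0) for x in(a,b)]))
s=monitor.sense();print(s["time_s"],s["ee_pos"],s["force"],s["gripper_width"])
```

```text
[315.83606 284.80328] [ 0.4617 -0.1626  0.013 ]
[335.7049 268.2459] [ 0.5173 -0.1362  0.013 ]
[375.86884 316.44263] [ 0.5457 -0.2751  0.013 ]
[356. 333.] [ 0.4941 -0.2946  0.013 ]
16.1333 [ 0.47050772 -0.05224734  0.16400048] [-0.76376499 -0.53809108 -0.55432066] 0.06980504896800607
```

View pics/p7.png

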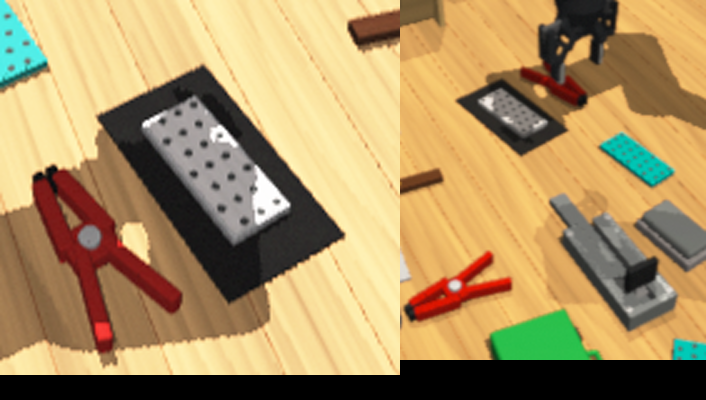

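The plate lies flat and well inside the mat (crop corners (143,125), (200,95), (290,208) and (238,245)), the slide is back at rest, the robot is clear, and the clamps and other tools in view are undisturbed.

```bash
python3 -c "
from bench import ticket
print(ticket.finish_job())"
```

```text
the job is handed in; nothing more can be done
None
```

I pressed the slide fully home and let it spring back, then drew the plate out and set it flat on the mat, clear of every edge; the job is handed in at about 16 s, with no verdict returned.

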